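# Replace the over-long lock cylinder in a door section

## Robot

A 7-joint arm with a two-finger parallel gripper is mounted at the origin on a cart in front of the work surface, level with it; the furniture and walls round the work are solid. World frame = base frame: x ahead of the robot, y to its left, z up, the work surface at z = 0. Lengths are in m, angles in rad, forces in N, time in s.
With the tool pointing down it reaches from about 0.4 to 0.85 m from the base axis. Payload 10.4 kg.
Tool frame: the origin (TCP) lies on the centre line of the jaws, within the pads' length; the fingertips stand 19 mm ahead of it and the grasp point (between the pads) is the TCP; z points along the fingers, y is the line along which they close (so a half turn about z gives the same grasp; the last joint's range is limited). The gripper opens to 87 mm and grips with 3 to 60 N. Pads are 19 mm wide; open, the fingers measure 117 mm over their backs; the gripper's body (75 mm by 190 mm) begins 51 mm behind the grasp point.
Start: joints at [1.233, 0.332, -0.065, 1.46, 0.022, 1.35, -0.088], TCP at [0.194, -0.594, 0.242] pointing down, gripper open.
Joint ranges: [-2.6, 2.6], [-0.5, 2.12], [-1.47, 1.34], [0.16, 2.42], [-1.27, 4.41], [0.06, 2.06], [-2.6, 2.6]. Speed limits (rad/s): [2.22, 2.22, 2.79, 2.79, 3.14, 3.14, 3.14].

## Interface

Orientations are given as a rotation vector (axis times angle).
In Python, from workcell import status, cams, hand_in gives the robot as it stands. The module is installed in compiled form; this text tells all that it offers.
- The arm moves only by the tool carry_out, never from a script. Its arguments are lists of equal length, an entry for each row: "linear": the shift along the tool's x, y, z in units of 30 mm (1.0 is 30 mm), a list of three; "delta_rot": the turn, a rotation vector about the tool's x, y, z in units of 6 degrees (1.0 is 6 degrees), a list of three. A call has 1 to 20 rows; each row is the pose to reach, as a shift and turn from the pose commanded when the call began, along the tool's axes at that moment; what a row does not reach only later rows make up. A row lasts 1/8 s, in which the tool goes at most 62.5 mm and 10.7 degrees, less where a joint would pass 70% of its speed; a pose out of reach is approached as far as the arm can. A call with a gripper value outside its range is refused whole. "hand" is the closure, from 0 (fully open) to 1 (shut), set as the call begins (left out, the last holds). The fingers move at their own pace and stop on an object; the grip force is fixed at half the most. Time passes only in rows, so rows that repeat a pose let the fingers close. It gives the time, the measured TCP pose, the force, the opening and the grip force at its end, in the units of the state.
- status.read_state(): the state, without advancing time (a new reading comes with each control period).
- cams.camera(name): name is "scene" or "top" or "wrist"; returns a dict with "image" (420x560x3 uint8, red, green, blue), "range_z" (420x560 float32, m along the optical axis (not along the pixel's ray), 0 where there is no reading), "fx", "fy", "cx", "cy" (pixels), "pose" (4x4, takes a point from camera to world coordinates). Camera axes: x right, y up, looking along -z (the intrinsics and any distortion apply to the point x, -y, -z); pixel columns grow to the right and rows downward; lengths in m; the calibration is good to about 2 mm. A picture is of the moment at which its call begins.
- hand_in(): hands the job in; it is judged then, once.
The state is a dict: "time": time; "joint_pos": joint angles; "qvel": joint speeds; "joint_efforts": joint torques, N m; "eef_pos": TCP position; "tcp_rot": TCP orientation; "wrist_force": force on the tool from outside, world axes, zero at the start; "wrist_torque": the same for the moment, N m; "width": finger opening in m; "finger_force": force on a finger pad.
Only numpy, scipy, OpenCV 4.12 (cv2) and the standard library are available. Lean on these libraries where they do the work, as an engineer would, in place of code of your own. Each camera call takes 0.05 s, during which the arm holds its last target. There are 200 camera calls.

## Task

The cylinder in the door section sticks out so far that a burglar could snap it off. Pull it out and put it on the job-slip pad, slide the middle-length one of the three cylinders standing on the mat down into the opening until it is fully home, then slip the oblong cover plate over its end so that the plate lies flat and square on the door face. Leave the other two cylinders standing where they are.

Things in the scene. Friction and masses are not known exactly. Their poses are not given: they have to be found in the camera images.
- door_section: Fixed piece of white door leaf, 44 mm thick, lying on 13 mm rubber feet, top face 57 mm above the bare counter (z = 0). Origin: at counter height, under the middle of its keyhole-shaped opening; z up. The leaf spans x = -55 to +65 mm and y = -64 to +156 mm; steel lock forend with a latch (12 mm long) on the -x edge.
- opening (a point): Middle of the opening at the top face; axes as the door section's. The opening goes right through the leaf and has the cylinder's outline (see cylinder_70) widened by 1.1 mm on every side: 35.2 mm along y, round barrel end at +y, narrow web end at -y.
- lever (a point): Middle of the rose (52 mm across) of the lever handle on the door's face, 92 mm from the opening along +y. The lever points to the door's +x and ends 116 mm from here; its top is 99 mm above the counter. Fixed.
- old_cylinder: Over-long steel lock cylinder, 90 mm, standing on the counter through the opening, so that it sticks 33 mm out of the top face. A loose sliding fit. Section, origin and axes as cylinder_70's.
- old_cylinder_mid (a point): Point of the old cylinder in the middle of its section and of its length, 45 mm from either end.
- cylinder_70: The right one, middle in length: steel euro profile cylinder, 70 mm, standing on end on the 4 mm mat. Section 33 mm along y, 17 mm along x: 17 mm round barrel centred at y = +8 mm, web 10 mm wide to its flat end at y = -16.5 mm. Origin: middle of the section at the lower end, z up. Grip along y. Goes in with x, y along the door's; home, it stands on the counter, 13 mm out of the door.
- cylinder_60: Like cylinder_70 but 60 mm long; to be left standing where it is.
- cylinder_80: Like cylinder_70 but 80 mm long; to be left standing where it is.
- cover_plate: Flat oblong steel plate, 42 mm along x, 92 mm along y, 10 mm thick, lying face up on the 4 mm mat, with a cylinder-shaped opening in its middle (1.3 mm wider on every side), barrel end at +y. Origin: middle of the opening at the underside; z up. Fitted, its y lies along the door's y and the cylinder ends 3 mm proud of it.
- job_pad: Fixed pad of paper job slips, 90 mm along x, 130 mm along y, 11 mm thick, lying on the 4 mm mat. Origin: centre of its underside; z up.

How it is judged:
By the outcome, as a careful person would: the job done as asked, in the order asked, and still so for the second after the job is handed in, with the robot touching nothing.
It also fails if it takes over 72 s, if anything falls off the work surface, if the arm or the gripper's body presses on something with over 40 N, if the wrist force passes 120 N, or if a joint passes its speed limit or range.

## Working session

There is one attempt and no reset: what is moved stays moved. The work goes in short steps, Python scripts to look and compute and a tool call to move; the robot and the scene stay as the last step left them, time stands still between calls to the robot, and variables do not carry over. Pictures are saved under pics/ and viewed, at most 10 in all, crops included, and the job is handed in when it is done.

Besides the shell and the picture viewer there is one more tool, called as name(argument=value, ...), one argument or row to a line, values as JSON. carry_out: Moves the arm, as the interface text tells. Its arguments: {"type":"object","properties":{"linear":{"type":"array"},"delta_rot":{"type":"array"},"hand":{"type":"number"}},"required":["linear","delta_rot"]}

```bash
mkdir -p pics; ls; cat > h.py <<'E'
import numpy as np, cv2, pickle
from scipy.spatial.transform import Rotation as R
def grab(name, tag):
    from workcell import cams
    d=cams.camera(name); pickle.dump(d,open(f'pics/{tag}.pkl','wb'))
    cv2.imwrite(f'pics/{tag}.png',d['image'][:,:,::-1]); return d
def load(tag): return pickle.load(open(f'pics/{tag}.pkl','rb'))
def ray(d,u,v):
    T=np.array(d['pose']); c=np.array([(u-d['cx'])/d['fx'],-(v-d['cy'])/d['fy'],-1.])
    return T[:3,3],T[:3,:3]@c
def onz(d,u,v,z):
    o,r=ray(d,u,v); return o+r*(z-o[2])/r[2]
def cloud(d):
    v,u=np.mgrid[:420,:560]; z=d['range_z']
    c=np.stack([(u-d['cx'])/d['fx']*z,-(v-d['cy'])/d['fy']*z,-z],-1)
    T=np.array(d['pose']); return c@T[:3,:3].T+T[:3,3]
E
python3 - <<'E'
from h import *
from workcell import status
s=status.read_state(); print({k:np.round(v,3) for k,v in s.items()})
for n in ['scene','top','wrist']:
    d=grab(n,n+'0'); print(n,d.keys(),d['fx'],d['cx'],d['cy'],np.round(d['pose'],3).tolist())
a=[cv2.imread(f'pics/{n}0.png') for n in('scene','top')]
E
```

```text
pics
{'time': np.float64(0.0), 'joint_pos': array([ 1.233,  0.333, -0.065,  1.461,  0.022,  1.35 , -0.088]), 'qvel': array([-0.   , -0.001,  0.   ,  0.002, -0.   , -0.   ,  0.   ]), 'joint_efforts': array([ 1.0000e-03, -6.2325e+01,  2.5000e-02, -3.8988e+01, -6.1000e-02,
        4.0000e-02,  0.0000e+00]), 'eef_pos': array([ 0.193, -0.594,  0.241]), 'tcp_rot': array([-3.101e+00, -4.920e-01,  1.000e-03]), 'wrist_force': array([ 0.192, -0.143,  0.413]), 'wrist_torque': array([ 0.054, -0.022,  0.029]), 'finger_force': np.float64(0.0), 'width': np.float64(0.087)}
scene dict_keys(['image', 'range_z', 'fx', 'fy', 'cx', 'cy', 'pose']) 383.52989549212714 277.10505719470154 211.88333346755167 [[-0.601, 0.562, -0.568, 0.014], [-0.799, -0.426, 0.425, 0.357], [-0.003, 0.709, 0.705, 0.672], [0.0, 0.0, 0.0, 1.0]]
top dict_keys(['image', 'range_z', 'fx', 'fy', 'cx', 'cy', 'pose']) 545.793517762087 277.9575915372236 213.838868777202 [[-0.023, 0.991, -0.132, 0.321], [-0.998, -0.03, -0.049, -0.061], [-0.053, 0.13, 0.99, 1.353], [0.0, 0.0, 0.0, 1.0]]
wrist dict_keys(['image', 'range_z', 'fx', 'fy', 'cx', 'cy', 'pose']) 376.1535388430404 279.2904380373268 212.81446589663852 [[0.309, 0.906, 0.29, 0.273], [-0.951, 0.295, 0.093, -0.568], [-0.001, -0.304, 0.953, 0.385], [0.0, 0.0, 0.0, 1.0]]
```

View pics/top0.png

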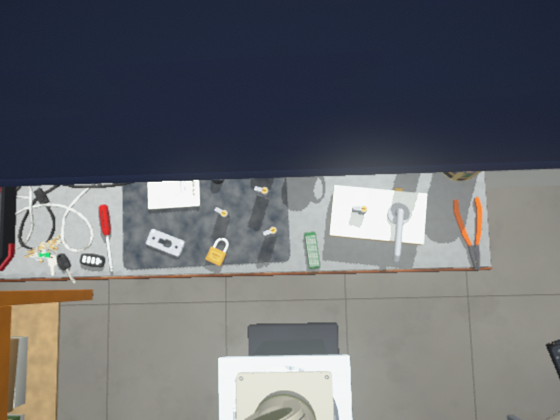

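View pics/scene0.png

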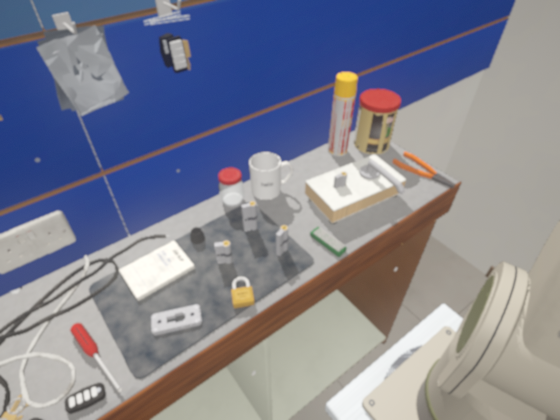

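The top view shows the door section at about (378,214) with the old cylinder at (358,210). The three cylinders stand at (221,212), (262,190) and (270,231), the plate is at (165,243) and the pad at (173,192). The scene view shows the same layout.

```bash
python3 - <<'E'
from h import *
d=load('top0');P=cloud(d)
for n,(u,v) in dict(old=(356,210),oldtip=(363,210),c1=(218,210),c1b=(224,213),c2=(258,188),c2b=(265,190),c3=(267,233),c3b=(273,230),plate=(150,240),plate2=(180,248),pad=(173,192),leverrose=(400,211),leverend=(398,258),wall=(300,150),wall2=(300,20),door=(345,230),mug=(318,185),can=(217,178),edge=(228,275),mat=(200,230),counter=(300,255)).items():
    print(n,np.round(P[v,u],3), np.round(onz(d,u,v,0.05),3))
def pix(d,p):
    T=np.array(d['pose']);c=T[:3,:3].T@(np.array(p)-T[:3,3]);return c[0]/-c[2]*d['fx']+d['cx'],-c[1]/-c[2]*d['fy']+d['cy']
im=cv2.imread('pics/top0.png')[165:285,120:440]
cv2.imwrite('pics/top0c.png',cv2.resize(im,None,fx=2.5,fy=2.5,interpolation=cv2.INTER_CUBIC))
E
```

```text
old [ 0.494 -0.181  0.08 ] [ 0.498 -0.183  0.05 ]
oldtip [ 0.492 -0.196  0.091] [ 0.497 -0.2    0.05 ]
c1 [0.505 0.147 0.068] [0.508 0.15  0.05 ]
c1b [0.498 0.132 0.067] [0.5   0.135 0.05 ]
c2 [0.552 0.048 0.088] [0.559 0.051 0.05 ]
c2b [0.548 0.032 0.083] [0.554 0.034 0.05 ]
c3 [0.446 0.03  0.072] [0.449 0.031 0.05 ]
c3b [0.453 0.016 0.071] [0.455 0.017 0.05 ]
plate [0.443 0.327 0.014] [0.44  0.316 0.05 ]
plate2 [0.421 0.251 0.017] [0.418 0.243 0.05 ]
pad [0.562 0.269 0.016] [0.556 0.26  0.05 ]
leverrose [ 0.486 -0.28   0.096] [ 0.492 -0.288  0.05 ]
leverend [ 0.378 -0.269  0.096] [ 0.381 -0.277  0.05 ]
wall [ 0.392 -0.059  1.073] [ 0.65  -0.054  0.05 ]
wall2 [ 0.391 -0.061  1.215] [ 0.986 -0.063  0.05 ]
door [ 0.45  -0.155  0.058] [ 0.45  -0.155  0.05 ]
mug [ 0.571 -0.096  0.002] [ 0.562 -0.095  0.05 ]
can [ 0.392 -0.004  1.006] [0.587 0.151 0.05 ]
edge [0.352 0.133 0.004] [0.35  0.127 0.05 ]
mat [0.465 0.203 0.005] [0.46  0.194 0.05 ]
counter [ 0.397 -0.046 -0.001] [ 0.394 -0.046  0.05 ]
```

View pics/top0c.png

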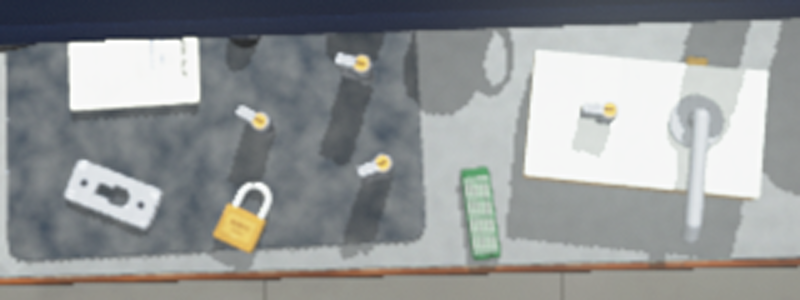

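The crop confirms that every cylinder's brass-coloured barrel end points to world -y. Going by the heights, (270,231) is the 70, (262,190) the 80 and (221,212) the 60.

```bash
cat >> h.py <<'E'
def tool():
    from workcell import status
    s=status.read_state(); return np.array(s['eef_pos']),R.from_rotvec(s['tcp_rot']),s
E
python3 - <<'E'
from h import *
P=np.concatenate([cloud(load(n))[load(n)['range_z']>0] for n in('scene0','top0')])
P=P[P[:,2]<0.8]
print('      '+' '.join(f'{y:5.2f}' for y in np.arange(.45,-.5,-.06)))
for x in np.arange(.82,.3,-.04):
    print(f'{x:.2f} ',' '.join((lambda q:f'{q[:,2].max():5.2f}' if len(q) else '  -  ')(P[(abs(P[:,0]-x)<.02)&(abs(P[:,1]-y)<.03)]) for y in np.arange(.45,-.5,-.06)))
p,r,s=tool();T=np.array(load('wrist0')['pose'])
print('cam in tool',r.inv().apply(T[:3,3]-p).round(4),(r.inv()*R.from_matrix(T[:3,:3])).as_matrix().round(3).tolist())
w=np.array([.455,-.19,.30]); print(r.inv().apply(w-p)/.03, r.as_matrix().round(3).tolist())
E
```

```text
0.45  0.39  0.33  0.27  0.21  0.15  0.09  0.03 -0.03 -0.09 -0.15 -0.21 -0.27 -0.33 -0.39 -0.45
0.82    -     -     -     -     -     -     -     -     -     -     -     -     -     -     -     -  
0.78    -     -     -     -     -     -     -     -     -     -     -     -     -     -     -     -  
0.74    -     -     -     -     -     -     -     -     -     -     -     -     -     -     -     -  
0.70   0.28  0.41  0.51  0.51  0.50  0.49  0.48  0.47  0.46  0.45  0.44  0.43  0.41  0.40  0.39  0.38
0.66   0.15  0.37  0.35  0.47  0.47  0.45  0.47  0.45  0.10  0.10  0.00  0.00  0.00  0.23  0.23  0.15
0.62   0.02  0.02  0.02  0.49  0.02  0.03  0.49  0.09  0.10  0.10  0.09  0.00  0.00  0.23  0.23  0.15
0.58   0.02  0.02  0.02  0.02  0.03  0.03  0.01  0.01  0.01  0.10  0.01  0.01  0.01  0.01  0.15  0.15
0.54   0.03  0.01  0.02  0.02  0.02  0.02  0.01  0.09  0.01  0.01  0.06  0.06  0.06  0.06  0.01  0.02
0.50   0.03  0.01  0.02  0.02  0.01  0.07  0.01  0.01  0.01  0.01  0.09  0.10  0.10  0.07  0.01  0.02
0.46   0.03  0.01  0.02  0.02  0.01  0.02  0.01  0.08  0.02  0.06  0.06  0.06  0.10  0.07  0.01  0.02
0.42   0.02  0.01  0.02  0.02  0.02  0.03  0.01  0.08  0.02  0.03  0.06  0.06  0.10  0.06  0.01  0.02
0.38   0.02  0.02  0.01  0.01  0.02  0.03  0.01  0.01  0.01  0.02  0.01  0.01  0.10  0.01  0.01  0.02
0.34   0.01  0.01  0.01  0.01  0.01  0.01  0.01  0.01  0.01  0.02  0.01  0.01  0.01  0.01  0.01  0.02
cam in tool [ 0.0833  0.     -0.1443] [[-0.0, 0.953, 0.304], [1.0, 0.001, -0.0], [-0.0, 0.304, -0.953]]
[ 12.46055311 -10.10916987  -1.95749959] [[0.951, 0.31, -0.0], [0.31, -0.951, 0.001], [-0.0, -0.001, -1.0]]
```

carry_out(
  linear=[
    [14.3,-10.9,-0.6],
    [14.3,-10.9,-0.6],
    [14.3,-10.9,-0.6],
    [14.3,-10.9,-0.6],
    [14.3,-10.9,-0.6],
    [14.3,-10.9,-0.6],
    [14.3,-10.9,-0.6],
    [14.3,-10.9,-0.6],
    [14.3,-10.9,-0.6],
    [14.3,-10.9,-0.6],
    [14.3,-10.9,-0.6],
    [14.3,-10.9,-0.6],
    [14.3,-10.9,-0.6],
    [14.3,-10.9,-0.6],
    [14.3,-10.9,-0.6],
  ],
  delta_rot=[
    [0,0,3],
    [0,0,3],
    [0,0,3],
    [0,0,3],
    [0,0,3],
    [0,0,3],
    [0,0,3],
    [0,0,3],
    [0,0,3],
    [0,0,3],
    [0,0,3],
    [0,0,3],
    [0,0,3],
    [0,0,3],
    [0,0,3],
  ],
  hand=0,
)

```text
time: 2.02
eef_pos: [0.5001, -0.1507, 0.2596]
tcp_rot: [3.141, 0.001, 0.0]
wrist_force: [-0.4, 0.2, -0.1]
width: 0.0874
finger_force: 0.0
```

```bash
python3 - <<'E'
from h import *
p,r,s=tool();print(p.round(4),r.as_matrix().round(3).tolist(),s['time'],s['joint_pos'].round(2))
grab('wrist','w1')
E
```

```text
[ 0.5001 -0.1507  0.2596] [[1.0, 0.0, 0.0], [0.0, -1.0, -0.0], [0.0, 0.0, -1.0]] 2.025 [ 0.62  0.13 -0.45  1.68  0.06  1.35 -1.41]
```

View pics/w1.png

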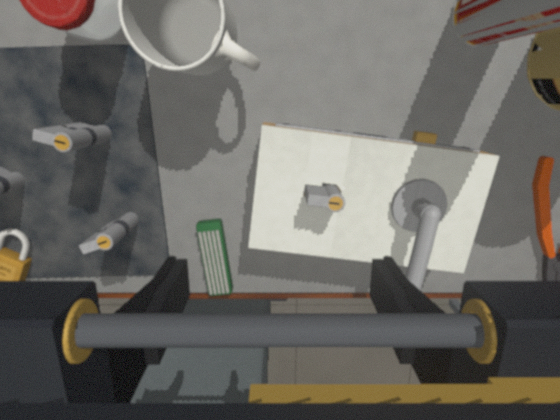

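The first wrist view shows the door's white face with corners near (262,124), (497,155), (463,272) and (249,246). The old cylinder's top is at about (328,197), cylinder_70's at (97,243) and cylinder_80's at (58,138). I take a second view for triangulation.

carry_out(
  linear=[
    [0,-3.7,0],
    [0,-3.7,0],
    [0,-3.7,0],
    [0,-3.7,0],
  ],
  delta_rot=[
    [0,0,0],
    [0,0,0],
    [0,0,0],
    [0,0,0],
  ],
)

```text
time: 2.58
eef_pos: [0.5001, -0.0402, 0.2595]
tcp_rot: [3.141, 0.001, 0.0]
wrist_force: [1.1, 0.0, 0.5]
width: 0.0873
finger_force: 0.0
```

```bash
cat >> h.py <<'E'
def brass(d):
    h=cv2.cvtColor(d['image'],cv2.COLOR_RGB2HSV)
    m=cv2.inRange(h,(12,110,120),(28,255,255))
    m=cv2.morphologyEx(m,cv2.MORPH_CLOSE,np.ones((5,5)))
    n,l,st,c=cv2.connectedComponentsWithStats(m)
    return [(c[i].round(2),st[i,4]) for i in range(1,n) if 40<st[i,4]<600]
def tri(obs):
    A=0;b=0
    for d,(u,v) in obs:
        o,r=ray(d,u,v);r=r/np.linalg.norm(r);M=np.eye(3)-np.outer(r,r);A=A+M;b=b+M@o
    return np.linalg.solve(A,b)
E
python3 - <<'E'
from h import *
from workcell import status
grab('wrist','w2')
for t in('w1','w2'):
    d=load(t);P=cloud(d);print(t,np.round(np.array(d['pose'])[:3,3],4))
    for c,a in brass(d):
        print(c,a,P[int(c[1]),int(c[0])].round(3))
    h=cv2.cvtColor(d['image'],cv2.COLOR_RGB2HSV)
    # door face: by height + white colour
    m=((P[...,2]>.05)&(P[...,2]<.064)&(h[...,2]>110)&(h[...,1]<60)).astype(np.uint8)*255
    m=cv2.morphologyEx(m,cv2.MORPH_OPEN,np.ones((3,3)))
    cs=max(cv2.findContours(m,0,2)[0],key=cv2.contourArea)
    print('rect',cv2.minAreaRect(cs),cv2.contourArea(cs))
    q=P[m>0];print('median z',np.median(q[:,2]))
E
```

```text
w1 [ 0.5834 -0.1509  0.4041]
[425.83 137.52] 160 [ 0.544 -0.289  0.043]
[ 61.41 142.12] 154 [0.544 0.031 0.086]
[544.   186.53] 383 [ 0.489 -0.434  0.013]
[335.3  202.94] 124 [ 0.494 -0.199  0.092]
[546.12 233.24] 49 [ 0.435 -0.449  0.012]
[103.39 241.95] 109 [0.451 0.014 0.075]
[ 68.54 331.7 ] 386 [ 0.533 -0.104  0.332]
[486.34 311.57] 82 [ 0.536 -0.198  0.329]
[492.61 345.3 ] 83 [ 0.529 -0.199  0.333]
rect ((373.0016174316406, 199.3751983642578), (238.765869140625, 123.85824584960938), 6.753573894500732) 24353.5
median z 0.05835216405385235
w2 [ 0.5834 -0.0403  0.404 ]
[541.64 137.31] 186 [ 0.544 -0.288  0.043]
[193.34 142.27] 152 [0.544 0.031 0.086]
[ 93.41 192.72] 113 [0.496 0.132 0.066]
[463.13 203.16] 127 [ 0.493 -0.2    0.092]
[221.06 241.88] 104 [0.451 0.014 0.075]
[ 69.34 331.3 ] 471 [0.533 0.007 0.332]
[489.7  333.33] 378 [ 0.532 -0.087  0.332]
rect ((460.890869140625, 197.18370056152344), (191.0764923095703, 125.19578552246094), 7.523819446563721) 19990.0
median z 0.058402832545468214
```

View pics/w2.png

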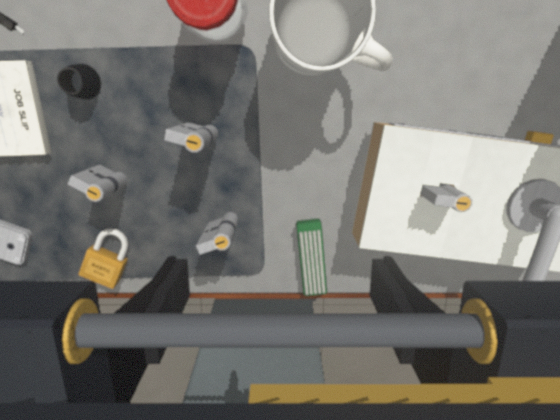

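The second wrist view shows the tops of cylinder_70 at (214,243), cylinder_80 at (187,137), cylinder_60 at (90,185) and the old cylinder at (449,197). It also shows the door's left edge.

```bash
cat >> h.py <<'E'
def rect(m,d,z):
    cs=max(cv2.findContours(m,0,1)[0],key=cv2.contourArea)[:,0]
    w=np.array([onz(d,u,v,z)[:2] for u,v in cs]).astype(np.float32)
    return cv2.minAreaRect(w*1000),w
def top(d,bx,z,rad=.03):
    """top face: brass point, ray-cast every pixel whose range reading is near z"""
    P=cloud(d); m=((abs(P[...,2]-z)<.006)&(np.hypot(P[...,0]-bx[0],P[...,1]-bx[1])<rad)).astype(np.uint8)*255
    return rect(m,d,z)[0], m
E
python3 - <<'E'
from h import *
a,b=load('w1'),load('w2')
for n,u,v in (('old',(335.3,202.9),(463.1,203.2)),('c70',(103.4,241.9),(221.1,241.9)),('c80',(61.4,142.1),(193.3,142.3))):
    t=tri([(a,u),(b,v)]);print(n,t.round(4))
    for d in(a,b):
        r,m=top(d,t,t[2]);c=np.array(r[0])/1e3
        print('  rect',np.round(r[0],1),np.round(r[1],1),round(r[2],1),'web->barrel from centre',np.degrees(np.arctan2(*(t[:2]-c)[::-1])).round(1),(np.hypot(*(t[:2]-c))*1e3).round(1))
h=cv2.cvtColor(a['image'],cv2.COLOR_RGB2HSV);P=cloud(a)
m=((P[...,2]>.05)&(P[...,2]<.066)&(h[...,2]>90)&(h[...,1]<70)).astype(np.uint8)*255
m=cv2.morphologyEx(m,cv2.MORPH_OPEN,np.ones((3,3)))
r,w=rect(m,a,.057);print('door',r);box=cv2.boxPoints(r)
for i in range(4):
    p,q=box[i]/1e3,box[(i+1)%4]/1e3;e=(q-p)/np.hypot(*(q-p));n=np.array([-e[1],e[0]])
    k=w[(abs((w-p)@n)<.004)&((w-p)@e>.015)&((q-w)@e>.015)]
    l=cv2.fitLine(k.astype(np.float32),cv2.DIST_HUBER,0,1e-4,1e-4).ravel();print('edge',len(k),np.degrees(np.arctan2(l[1],l[0])).round(2),l[2:].round(4))
print(box.round(1).tolist())
E
```

```text
old [ 0.4927 -0.1996  0.0919]
  rect [ 493.8 -191.1] [17.1 32. ] 1.3 web->barrel from centre -97.6 8.5
  rect [ 495.9 -190. ] [35.7 16.6] 73.7 web->barrel from centre -108.9 10.1
c70 [0.4501 0.0139 0.0758]
  rect [447.8  19.3] [16.7 35.8] 27.4 web->barrel from centre -66.9 5.9
  rect [447.9  20.5] [17.8 33.8] 29.7 web->barrel from centre -71.6 6.9
c80 [0.544  0.0314 0.0856]
  rect [545.7  37.2] [34.7 16.7] 82.6 web->barrel from centre -105.6 6.1
  rect [545.7  38.6] [32.8 16.5] 82.2 web->barrel from centre -102.7 7.4
door ((483.0043640136719, -237.3041534423828), (220.93524169921875, 121.17758178710938), 82.69520568847656)
edge 91 -7.28 [ 0.4706 -0.3465]
edge 215 82.78 [ 0.5462 -0.2161]
edge 99 -7.3 [ 0.4986 -0.1284]
edge 153 82.66 [ 0.423  -0.2339]
[[408.8999938964844, -339.20001220703125], [529.0999755859375, -354.6000061035156], [557.0999755859375, -135.39999389648438], [437.0, -120.0]]
```

The door measures 221 x 121 mm, which fits the text. Its origin comes out at about (0.494,-0.192) with yaw -97.3° for its y, and the brass point agrees with that to within 1 mm. Heights are 0.092, 0.076 and 0.086, so the top at (0.450,0.014) is cylinder_70. Now I grasp the old cylinder.

carry_out(
  linear=[
    [-0.2,5.05,0],
    [-0.2,5.05,0],
    [-0.2,5.05,0],
    [-0.2,5.05,1.5],
    [-0.2,5.05,3],
    [-0.2,5.05,4.2],
    [-0.2,5.05,5],
    [-0.2,5.05,5.6],
    [-0.2,5.05,5.95],
    [-0.2,5.05,5.95],
  ],
  delta_rot=[
    [0,0,1.22],
    [0,0,1.22],
    [0,0,1.22],
    [0,0,1.22],
    [0,0,1.22],
    [0,0,1.22],
    [0,0,1.22],
    [0,0,1.22],
    [0,0,1.22],
    [0,0,1.22],
  ],
)

```text
time: 3.88
eef_pos: [0.4941, -0.1913, 0.0808]
tcp_rot: [-3.135, 0.2, 0.001]
wrist_force: [0.1, -0.4, 0.2]
width: 0.0871
finger_force: 0.0
```

carry_out(
  linear=[
    [0,0,0],
    [0,0,0],
    [0,0,0],
    [0,0,0],
    [0,0,0],
    [0,0,0],
  ],
  delta_rot=[
    [0,0,0],
    [0,0,0],
    [0,0,0],
    [0,0,0],
    [0,0,0],
    [0,0,0],
  ],
  hand=1,
)

```text
time: 4.62
eef_pos: [0.4942, -0.1911, 0.0811]
tcp_rot: [3.135, -0.2, 0.0]
wrist_force: [-0.8, 0.8, -0.2]
width: 0.0348
finger_force: 0.0
```

carry_out(
  linear=[
    [0,0,0],
    [0,0,0],
    [0,0,-0.3],
    [0,0,-0.8],
    [0,0,-1.6],
    [0,0,-2.6],
    [0,0,-3.6],
    [0,0,-3.9],
    [0,0,-3.9],
  ],
  delta_rot=[
    [0,0,0],
    [0,0,0],
    [0,0,0],
    [0,0,0],
    [0,0,0],
    [0,0,0],
    [0,0,0],
    [0,0,0],
    [0,0,0],
  ],
)

```text
time: 5.75
eef_pos: [0.4943, -0.1911, 0.1983]
tcp_rot: [3.135, -0.2, 0.001]
wrist_force: [-0.1, 0.0, -3.6]
width: 0.0321
finger_force: 30.0
```

```bash
python3 - <<'E'
from h import *
p,r,s=tool();print(p.round(4),s['wrist_force'],s['finger_force'])
a=load('scene0');P=cloud(a)
h=cv2.cvtColor(a['image'],cv2.COLOR_RGB2HSV)
m=((h[...,2]>150)&(h[...,1]<60)&(P[...,2]>.003)&(P[...,2]<.03)&(P[...,0]>.47)&(P[...,1]>.1)&(P[...,1]<.4)).astype(np.uint8)*255
m=cv2.morphologyEx(m,cv2.MORPH_OPEN,np.ones((3,3)))
print('pad',rect(m,a,.015)[0],np.median(P[m>0],0))
# things high above pad
q=P[(P[...,0]<.69)&(P[...,0]>.5)&(P[...,1]>.1)&(P[...,1]<.4)&(P[...,2]>.1)]
print(len(q),q.min(0) if len(q) else 0, sorted(q[:,0])[:5])
for lo in (.1,.2,.25,.3,.35,.4): 
    k=q[(q[:,2]>lo)&(q[:,2]<lo+.05)]; print(lo,len(k),k[:,0].min() if len(k) else '')
grab('scene','s1')
E
```

```text
[ 0.4943 -0.1911  0.1983] [-0.06883276  0.02652794 -3.64437006] 29.993929099291563
pad ((562.1648559570312, 265.2215270996094), (102.0818862915039, 135.66226196289062), 1.021891713142395) [0.55953296 0.26978404 0.01512467]
6529 [0.61451656 0.10000701 0.100456  ] [np.float64(0.6145165568511453), np.float64(0.6152982402083316), np.float64(0.6153840893626832), np.float64(0.6154323723648427), np.float64(0.6155988868612312)]
0.1 328 0.6795434890658458
0.2 20 0.688996051104265
0.25 17 0.6888818394507455
0.3 248 0.6560498761783619
0.35 2167 0.6500798783903318
0.4 2299 0.6486838970146911
```

View pics/s1.png

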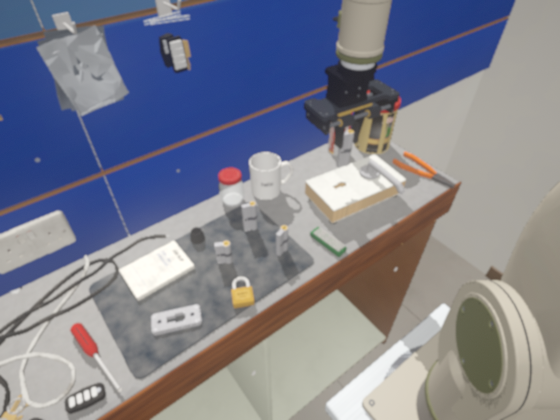

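The old cylinder hangs in the gripper above the door at about (345,140), and the opening is empty at (340,184). Next it goes to the pad.

carry_out(
  linear=[
    [-0.4,-15.3,0],
    [-0.4,-15.3,0],
    [-0.4,-15.3,0],
    [-0.4,-15.3,0],
    [-0.4,-15.3,0],
    [-0.4,-15.3,0],
    [-0.4,-15.3,0],
    [-0.4,-15.3,0],
    [-0.4,-15.3,0],
    [-0.4,-15.3,0],
    [-0.4,-15.3,1],
    [-0.4,-15.3,2],
    [-0.4,-15.3,2.7],
    [-0.4,-15.3,3.1],
    [-0.4,-15.3,3.3],
    [-0.4,-15.3,3.3],
  ],
  delta_rot=[
    [0,0,-1.2],
    [0,0,-1.2],
    [0,0,-1.2],
    [0,0,-1.2],
    [0,0,-1.2],
    [0,0,-1.2],
    [0,0,-1.2],
    [0,0,-1.2],
    [0,0,-1.2],
    [0,0,-1.2],
    [0,0,-1.2],
    [0,0,-1.2],
    [0,0,-1.2],
    [0,0,-1.2],
    [0,0,-1.2],
    [0,0,-1.2],
  ],
)

```text
time: 7.8
eef_pos: [0.5407, 0.2658, 0.0993]
tcp_rot: [-3.141, 0.002, -0.001]
wrist_force: [0.1, 0.2, -1.5]
width: 0.0316
finger_force: 30.0
```

carry_out(
  linear=[
    [0,0,0.05],
    [0,0,0.1],
    [0,0,0.1],
  ],
  delta_rot=[
    [0,0,0],
    [0,0,0],
    [0,0,0],
  ],
)

```text
time: 8.18
eef_pos: [0.5408, 0.2659, 0.0964]
tcp_rot: [-3.141, 0.002, -0.001]
wrist_force: [0.3, 0.3, -0.3]
width: 0.0321
finger_force: 30.0
```

carry_out(
  linear=[
    [0,0,0.03],
    [0,0,0.03],
  ],
  delta_rot=[
    [0,0,0],
    [0,0,0],
  ],
)

```text
time: 8.43
eef_pos: [0.5411, 0.266, 0.0963]
tcp_rot: [-3.141, 0.002, -0.003]
wrist_force: [-1.2, -1.2, 7.0]
width: 0.0319
finger_force: 30.0
```

carry_out(
  linear=[
    [0,0,0],
    [0,0,0],
    [0,0,0],
    [0,0,0],
    [0,0,0],
    [0,0,0],
    [0,0,-0.7],
    [0,0,-2],
    [0,0,-3.6],
    [0,0,-4.5],
    [0,0,-4.5],
  ],
  delta_rot=[
    [0,0,0],
    [0,0,0],
    [0,0,0],
    [0,0,0],
    [0,0,0],
    [0,0,0],
    [0,0,0],
    [0,0,0],
    [0,0,0],
    [0,0,0],
    [0,0,0],
  ],
  hand=0,
)

```text
time: 9.8
eef_pos: [0.5414, 0.2668, 0.2341]
tcp_rot: [-3.139, 0.002, -0.008]
wrist_force: [0.1, 0.3, -1.1]
width: 0.0869
finger_force: 0.0
```

```bash
python3 - <<'E'
from h import *
d=grab('wrist','w3')
P=cloud(d)
for c,a in brass(d): print(c,a,P[int(c[1]),int(c[0])].round(3))
E
```

```text
[291.86 210.71] 174 [0.541 0.258 0.108]
[430.09 245.53] 120 [0.495 0.131 0.065]
[367.1  305.54] 230 [0.408 0.173 0.023]
[ 69.52 330.58] 454 [0.573 0.314 0.305]
[483.55 306.36] 74 [0.577 0.218 0.301]
[491.59 341.96] 276 [0.571 0.219 0.307]
```

carry_out(
  linear=[
    [-1.7,8.9,0.8],
    [-1.7,8.9,0.8],
    [-1.7,8.9,0.8],
    [-1.7,8.9,0.8],
    [-1.7,8.9,0.8],
    [-1.7,8.9,0.8],
    [-1.7,8.9,0.8],
    [-1.7,8.9,0.8],
  ],
  delta_rot=[
    [0,0,0],
    [0,0,0],
    [0,0,0],
    [0,0,0],
    [0,0,0],
    [0,0,0],
    [0,0,0],
    [0,0,0],
  ],
)

```text
time: 10.85
eef_pos: [0.4892, 0.0003, 0.2061]
tcp_rot: [-3.141, -0.001, 0.0]
wrist_force: [1.6, 1.2, 0.6]
width: 0.0871
finger_force: 0.0
```

```bash
python3 - <<'E'
from h import *
d=grab('wrist','w4');p,r,s=tool();print(p.round(4),s['tcp_rot'],s['time'])
P=cloud(d)
for c,a in brass(d): print(c,a,P[int(c[1]),int(c[0])].round(3))
im=cv2.resize(cv2.imread('pics/w4.png')[100:280,200:360],None,fx=3,fy=3,interpolation=cv2.INTER_CUBIC)
im2=cv2.resize(cv2.imread('pics/w3.png'),(405,304))
o=np.zeros((560,800,3),np.uint8);o[:540,:395]=im[:,40:435];o[:304,395:]=im2
im3=cv2.imread('pics/w4.png')[110:230,430:560];o[304:544,400:660]=cv2.resize(im3,(260,240));cv2.imwrite('pics/m4.png',o)
E
```

```text
[4.892e-01 1.000e-04 2.061e-01] [-3.14124133e+00 -1.01049836e-03  1.31176638e-04] 10.9
[234.01 135.81] 229 [0.545 0.031 0.087]
[111.12 196.36] 168 [0.496 0.131 0.067]
[261.59 254.47] 152 [0.451 0.014 0.076]
[ 69.57 330.77] 462 [0.521 0.048 0.277]
[482.97 305.65] 68 [ 0.525 -0.047  0.273]
[491.34 340.2 ] 244 [ 0.52  -0.047  0.279]
```

View pics/m4.png

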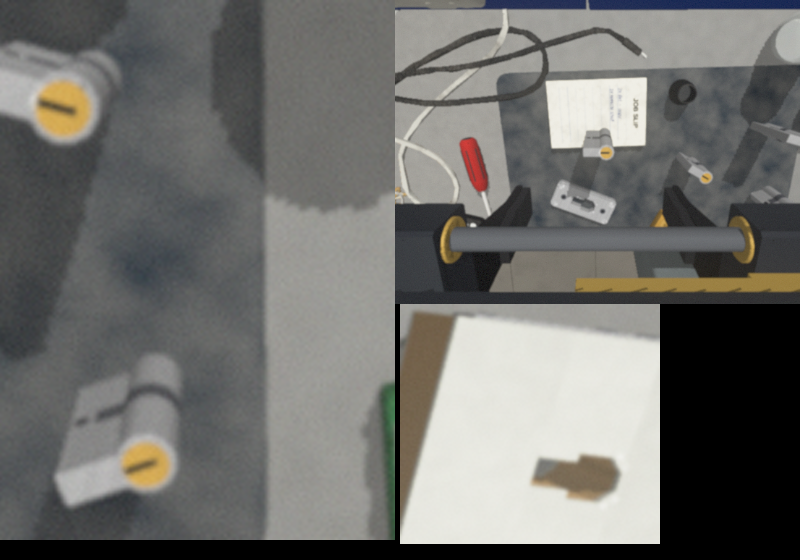

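The left panel shows cylinder_70's bright top face, from its web end at full-image pixel (234,264) to its brass at (261.6,254.5). The upper-right panel shows the old cylinder standing on the job pad, and the lower-right shows the door's empty opening.

```bash
python3 - <<'E'
from h import *
d=load('w4');P=cloud(d);z=.0755
h=cv2.cvtColor(d['image'],cv2.COLOR_RGB2HSV);b=np.array([.4505,.0139])
near=(np.hypot(P[...,0]-b[0],P[...,1]-b[1])<.04)&(P[...,2]>.06)
print(np.percentile(h[...,2][near],[10,30,50,70,90]))
for th in (175,190,200):
    m=(near&((h[...,2]>th)|((h[...,1]>110)))).astype(np.uint8)*255
    m=cv2.morphologyEx(m,cv2.MORPH_CLOSE,np.ones((3,3)))
    r,w=rect(m,d,z);print(th,np.round(r[0],1),np.round(r[1],1),round(r[2],1),'brass bearing',np.degrees(np.arctan2(b[1]*1e3-r[0][1],b[0]*1e3-r[0][0])).round(1))
wb=onz(d,234.2,263.7,z);bb=onz(d,261.6,254.5,z);print(wb,bb,np.degrees(np.arctan2(*(bb-wb)[1::-1])),np.hypot(*(bb-wb)[:2]))
# opening
m=((h[...,2]<150)|(h[...,1]>50)).astype(np.uint8)*255; m[:, :440]=0;m[:160]=0;m[215:]=0
n,l,st,c=cv2.connectedComponentsWithStats(m);print(st[1:],c[1:])
i=1+np.argmax(st[1:,4]);r,w=rect((l==i).astype(np.uint8)*255,d,.057);print('opening',r)
E
```

```text
[133. 144. 173. 183. 206.]
175 [446.7  21.1] [14.4 30.3] 28.6 brass bearing -62.3
190 [450.3  14.1] [12.1 11.9] 0.0 brass bearing -45.3
200 [449.9  14.5] [11.3 11.1] 0.0 brass bearing -43.5
[0.44191474 0.03608179 0.0755    ] [0.4499487  0.01399097 0.0755    ] -70.01475630424119 0.023506361115611222
[[440 160   6  22  79]
 [496 186  43  22 661]] [[441.69620253 167.5443038 ]
 [518.97730711 195.89561271]]
opening ((493.1651306152344, -192.67066955566406), (33.76670837402344, 17.511249542236328), 82.8843765258789)
```

carry_out(
  linear=[
    [-1.4,-0.7,0],
    [-1.4,-0.7,0],
    [-1.4,-0.7,1.2],
    [-1.4,-0.7,2.4],
    [-1.4,-0.7,3.2],
    [-1.4,-0.7,3.8],
    [-1.4,-0.7,4.15],
    [-1.4,-0.7,4.15],
  ],
  delta_rot=[
    [0,0,-1.7],
    [0,0,-3.3],
    [0,0,-3.3],
    [0,0,-3.3],
    [0,0,-3.3],
    [0,0,-3.3],
    [0,0,-3.3],
    [0,0,-3.3],
  ],
)

```text
time: 11.9
eef_pos: [0.4469, 0.0203, 0.0813]
tcp_rot: [-3.095, -0.539, 0.001]
wrist_force: [-0.3, -0.0, -0.0]
width: 0.0865
finger_force: 0.0
```

carry_out(
  linear=[
    [0,0,0],
    [0,0,0],
    [0,0,0],
    [0,0,0],
    [0,0,0],
    [0,0,0],
    [0,0,0],
    [0,0,0],
  ],
  delta_rot=[
    [0,0,0],
    [0,0,0],
    [0,0,0],
    [0,0,0],
    [0,0,0],
    [0,0,0],
    [0,0,0],
    [0,0,0],
  ],
  hand=1,
)

```text
time: 12.9
eef_pos: [0.4472, 0.0199, 0.0816]
tcp_rot: [3.095, 0.538, 0.0]
wrist_force: [0.2, -0.2, 0.4]
width: 0.0313
finger_force: 30.0
```

carry_out(
  linear=[
    [0,0,-0.5],
    [0,0,-1.5],
    [0,0,-2.6],
    [-0.3,2,-3],
    [-0.93,7.18,-3],
    [-0.93,7.18,-3],
    [-0.93,7.18,-3],
    [-0.93,7.18,-3],
    [-0.93,7.18,-3],
    [-0.93,7.18,-3],
    [-0.93,7.18,-3],
  ],
  delta_rot=[
    [0,0,0],
    [0,0,0],
    [0,0,0],
    [0,0,1.5],
    [0,0,3],
    [0,0,4.5],
    [0,0,4.5],
    [0,0,4.5],
    [0,0,4.5],
    [0,0,4.5],
    [0,0,4.5],
  ],
)

```text
time: 14.28
eef_pos: [0.4936, -0.1914, 0.1719]
tcp_rot: [3.135, -0.197, 0.0]
wrist_force: [0.5, -0.3, -1.9]
width: 0.0315
finger_force: 30.0
```

```bash
python3 - <<'E'
from h import *
d=grab('wrist','w5');s5=grab('scene','s5');p,r,s=tool();print(p.round(4),s['tcp_rot'],s['time'],s['width'])
P=cloud(d)
for c,a in brass(d): print(c,a,P[int(c[1]),int(c[0])].round(4))
o=np.zeros((600,800,3),np.uint8)
o[:420,:560]=cv2.imread('pics/w5.png');o[300:600,500:800]=cv2.resize(cv2.imread('pics/s5.png')[90:240,280:430],(300,300));cv2.imwrite('pics/m5.png',o)
E
```

```text
[ 0.4936 -0.1918  0.1718] [ 3.13514365e+00 -1.98189438e-01  3.85440315e-04] 14.375 0.03152175806207781
[407.28 125.52] 272 [ 0.5431 -0.2902  0.0414]
[298.63 285.84] 515 [ 0.4946 -0.2003  0.1672]
[190.59 331.25] 275 [ 0.5282 -0.1759  0.2439]
[365.8 308.7] 46 [ 0.526  -0.2161  0.2391]
[368.96 339.02] 95 [ 0.5213 -0.2154  0.2443]
```

View pics/m5.png

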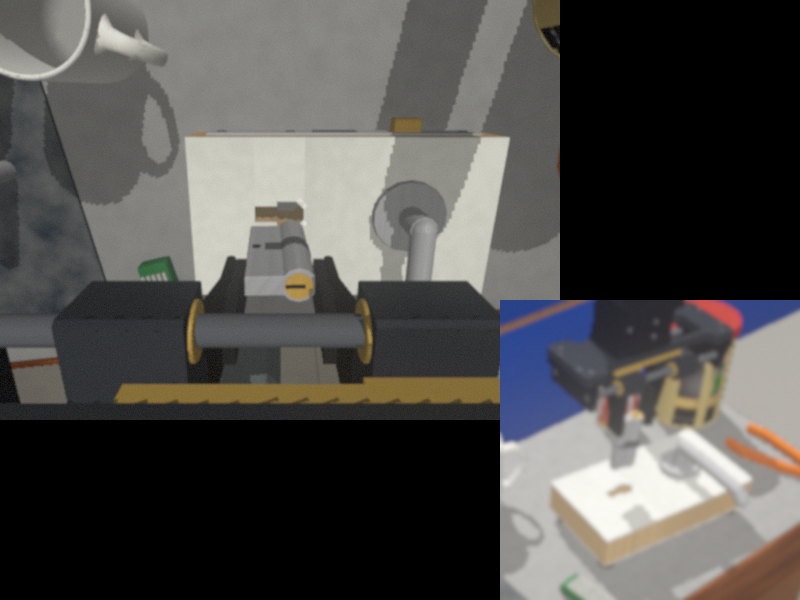

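The wrist view shows the held cylinder parallel to the door, with its brass at (298.6,285.8) and the opening's far side at about (279,213). I check the offset of its section from the opening.

```bash
python3 - <<'E'
from h import *
d=load('w5')
b=onz(d,298.63,285.84,.1648);print('brass',b,'expected .4925 -.2001')
# tilt/yaw: web-end top corner line vs barrel; opening far edge
h=cv2.cvtColor(d['image'],cv2.COLOR_RGB2HSV)
m=((h[...,1]>60)&(h[...,0]<25)&(h[...,2]>40)).astype(np.uint8)*255
m[:195]=0;m[235:]=0;m[:,:240]=0;m[:,320:]=0
n,l,st,c=cv2.connectedComponentsWithStats(m);print(st[1:])
for u,v in ((255,206),(255,221),(303,206)): print(onz(d,u,v,.057).round(4))
# opening from w1-type views: w4 refine on dark mask earlier; scene view
y=np.array([np.cos(np.radians(-97.3)),np.sin(np.radians(-97.3))]);x=np.array([y[1],-y[0]])
for u,v in ((255,206),(255,221),(303,206)): q=onz(d,u,v,.057)[:2]-[.4935,-.1922];print('door xy',(q@x*1e3).round(1),(q@y*1e3).round(1))
q=b[:2]-[.4935,-.1922];print('brass door xy',q@x*1e3,q@y*1e3)
for t in ('s5','s1'):
    e=load(t);h=cv2.cvtColor(e['image'],cv2.COLOR_RGB2HSV)
    m=((h[...,1]>60)).astype(np.uint8)*255;m[:172]=0;m[198:]=0;m[:,:322]=0;m[:,358:]=0
    n,l,st,c=cv2.connectedComponentsWithStats(m);i=1+np.argmax(st[1:,4]);print(st[i])
    r,w=rect((l==i).astype(np.uint8)*255,e,.057);print(r)
E
```

```text
brass [ 0.49290231 -0.20054774  0.1648    ] expected .4925 -.2001
[[256 208  46  17 506]]
[ 0.5015 -0.1753  0.057 ]
[ 0.4902 -0.1737  0.057 ]
[ 0.4972 -0.2096  0.057 ]
door xy -5.8 -17.7
door xy 5.6 -17.9
door xy -5.8 16.8
brass door xy -0.4678556209714906 8.356018136055022
[338 184   6   2  10]
((491.5036315917969, -194.44989013671875), (12.664077758789062, 3.7414817810058594), 52.83760070800781)
[338 184   6   2  10]
((491.5036315917969, -194.44989013671875), (12.664077758789062, 3.7414817810058594), 52.83760070800781)
```

The opening's web edges come out at x = ±5.7 and y = -17.8, as they should. The cylinder is offset by only (-0.4,+0.4) mm, so I correct that and lower it.

carry_out(
  linear=[
    [-0.013,-0.013,0.6],
    [-0.013,-0.013,1.0],
    [-0.013,-0.013,1.15],
    [-0.013,-0.013,1.25],
    [-0.013,-0.013,1.35],
    [-0.013,-0.013,1.45],
  ],
  delta_rot=[
    [0,0,0],
    [0,0,0],
    [0,0,0],
    [0,0,0],
    [0,0,0],
    [0,0,0],
  ],
)

```text
time: 15.12
eef_pos: [0.4934, -0.1919, 0.1282]
tcp_rot: [3.135, -0.2, 0.001]
wrist_force: [-0.4, -0.2, -1.4]
width: 0.0316
finger_force: 30.0
```

carry_out(
  linear=[
    [0,0,0.25],
    [0,0,0.5],
    [0,0,0.75],
    [0,0,1.0],
    [0,0,1.25],
    [0,0,1.45],
    [0,0,1.55],
    [0,0,1.55],
  ],
  delta_rot=[
    [0,0,0],
    [0,0,0],
    [0,0,0],
    [0,0,0],
    [0,0,0],
    [0,0,0],
    [0,0,0],
    [0,0,0],
  ],
)

```text
time: 16.12
eef_pos: [0.4932, -0.1918, 0.0815]
tcp_rot: [-3.135, 0.199, 0.0]
wrist_force: [-1.1, 0.1, -2.1]
width: 0.0319
finger_force: 30.0
```

carry_out(
  linear=[
    [0,0,0.06],
    [0,0,0.1],
    [0,0,0.1],
  ],
  delta_rot=[
    [0,0,0],
    [0,0,0],
    [0,0,0],
  ],
)

```text
time: 16.5
eef_pos: [0.4932, -0.1919, 0.0786]
tcp_rot: [3.135, -0.2, -0.0]
wrist_force: [0.7, 0.4, -3.2]
width: 0.0313
finger_force: 30.0
```

carry_out(
  linear=[
    [0,0,0],
    [0,0,0],
    [0,0,0],
    [0,0,0],
    [0,0,0],
    [0,0,0],
    [0,0,-0.7],
    [0,0,-2],
    [0,0,-3.6],
    [0,0,-4.5],
    [0,0,-4.5],
  ],
  delta_rot=[
    [0,0,0],
    [0,0,0],
    [0,0,0],
    [0,0,0],
    [0,0,0],
    [0,0,0],
    [0,0,0],
    [0,0,0],
    [0,0,0],
    [0,0,0],
    [0,0,0],
  ],
  hand=0,
)

```text
time: 17.88
eef_pos: [0.4944, -0.1922, 0.2159]
tcp_rot: [3.134, -0.2, 0.006]
wrist_force: [-0.9, 0.1, -0.6]
width: 0.0871
finger_force: 0.0
```

```bash
python3 - <<'E'
from h import *
d=grab('wrist','w6');p,r,s=tool();print(p.round(4),s['tcp_rot'],s['time'],s['width'])
P=cloud(d)
y=np.array([np.cos(np.radians(-97.3)),np.sin(np.radians(-97.3))]);x=np.array([y[1],-y[0]])
for c,a in brass(d):
    q=onz(d,*c,.070);k=q[:2]-[.4935,-.1922]; print(c,a,P[int(c[1]),int(c[0])].round(4),q.round(4),'door',(k@x*1e3).round(1),(k@y*1e3).round(1))
# plate from w3
e=load('w3');Q=cloud(e);h=cv2.cvtColor(e['image'],cv2.COLOR_RGB2HSV)
m=((h[...,2]>110)&(h[...,1]<60)&(Q[...,2]>.008)&(Q[...,0]<.50)&(Q[...,0]>.38)&(Q[...,1]<.37)&(Q[...,1]>.22)&(Q[...,2]<.03)).astype(np.uint8)*255
r,w=rect(m,e,.014);print('plate',r,np.median(Q[m>0],0))
E
```

```text
[ 0.4935 -0.192   0.2142] [ 3.13451437e+00 -1.99489967e-01  2.16673668e-03] 17.925 0.08698032900793363
[386.58 122.11] 64 [ 0.5436 -0.2883  0.0415] [ 0.5464 -0.2811  0.07  ] door -63.7 81.4
[287.05 203.08] 144 [ 0.4937 -0.199   0.0723] [ 0.493 -0.199  0.07 ] door -0.4 6.8
[ 68.   331.43] 287 [ 0.5317 -0.1489  0.2873] [0.3992 0.0106 0.07  ] door 119.3 -189.2
plate ((434.13787841796875, 287.18060302734375), (91.88040161132812, 45.336177825927734), 67.73296356201172) [0.4356383  0.28847328 0.01545909]
```

Cylinder_70 stands home: its top reads 0.072, with the same +1.4 mm bias as the door face. The plate is at about (0.434,0.287) with its long axis at 67.7°. I move over it with the grasp yaw.

carry_out(
  linear=[
    [-3.8,-16.3,0.4],
    [-3.8,-16.3,0.4],
    [-3.8,-16.3,0.4],
    [-3.8,-16.3,0.4],
    [-3.8,-16.3,0.4],
    [-3.8,-16.3,0.4],
    [-3.8,-16.3,0.4],
    [-3.8,-16.3,0.4],
    [-3.8,-16.3,0.4],
    [-3.8,-16.3,0.4],
    [-3.8,-16.3,0.4],
    [-3.8,-16.3,0.4],
    [-3.8,-16.3,0.4],
    [-3.8,-16.3,0.4],
  ],
  delta_rot=[
    [0,0,-1.5],
    [0,0,-3],
    [0,0,-4.5],
    [0,0,-6],
    [0,0,-7.5],
    [0,0,-9],
    [0,0,-10.5],
    [0,0,-12],
    [0,0,-12.5],
    [0,0,-12.5],
    [0,0,-12.5],
    [0,0,-12.5],
    [0,0,-12.5],
    [0,0,-12.5],
  ],
)

```text
time: 19.68
eef_pos: [0.4423, 0.3074, 0.2017]
tcp_rot: [2.609, 1.749, 0.0]
wrist_force: [0.1, -0.2, 0.1]
width: 0.0871
finger_force: 0.0
```

```bash
cat > pl.py <<'E'
from h import *
import sys
d=grab('wrist',sys.argv[1]);p,r,s=tool();print(p.round(4),s['time'],'joints',s['joint_pos'].round(2),'toolx',r.as_matrix()[:,0].round(4))
P=cloud(d);h=cv2.cvtColor(d['image'],cv2.COLOR_RGB2HSV)
m=((h[...,2]>100)&(h[...,1]<60)&(P[...,2]>.009)&(np.hypot(P[...,0]-.434,P[...,1]-.288)<.07)&(P[...,2]<.025)).astype(np.uint8)*255
m=cv2.morphologyEx(m,cv2.MORPH_OPEN,np.ones((3,3)))
r,w=rect(m,d,.014);print('plate',np.round(r[0],1),np.round(r[1],1),round(r[2],2))
cs=max(cv2.findContours(m,0,1)[0],key=cv2.contourArea);f=cv2.drawContours(np.zeros_like(m),[cs],-1,255,-1)
hole=cv2.morphologyEx(f&~m,cv2.MORPH_OPEN,np.ones((3,3)));n,l,st,c=cv2.connectedComponentsWithStats(hole)
for i in range(1,n):
    if st[i,4]>60:
        r2,_=rect((l==i).astype(np.uint8)*255,d,.014);print('hole',st[i,4],c[i].round(1),np.round(r2[0],1),np.round(r2[1],1),round(r2[2],1),'centroid',onz(d,*c[i],.014).round(4))
cv2.imwrite(f'pics/{sys.argv[1]}m.png',m)
E
python3 pl.py w7
```

```text
[0.4422 0.3075 0.2017] 19.725 joints [ 0.1   0.29 -0.92  1.71  0.24  1.26 -1.26] toolx [ 3.796e-01  9.251e-01 -1.000e-04]
plate [433.3 288.6] [91.  41.9] 67.65
hole 568 [278.7 211.6] [433.6 288.1] [33.1 18.6] 67.2 centroid [0.4331 0.2879 0.014 ]
```

View pics/w7.png

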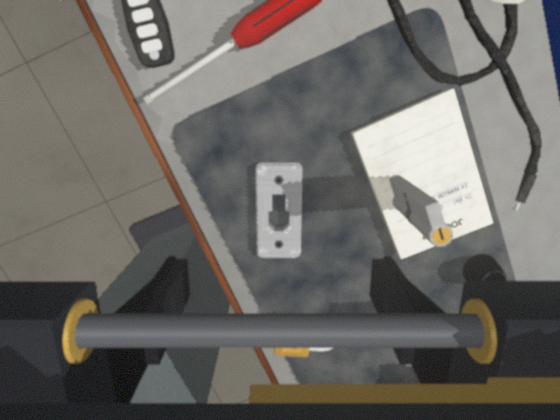

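The plate view shows its outline at (256–301, 163–257) and its hole at (279,212), barrel end down, so plate y is at -112°. The old cylinder on the pad, at about (430,225), lies within a few mm of where the gripper's 190 mm body would come down for the plate. I'll first set it further off on the pad.

carry_out(
  linear=[
    [0,1,0],
    [0,2,0],
    [0,3,0],
    [0,3.57,0],
    [0,3.57,0],
    [0,3.57,0],
    [0,3.57,0.5],
    [0,3.57,1.4],
    [0,3.57,2.4],
    [0,3.57,3.1],
    [0,3.57,3.5],
    [0,3.57,3.5],
  ],
  delta_rot=[
    [0,0,1.7],
    [0,0,3.4],
    [0,0,5.1],
    [0,0,6.8],
    [0,0,8.5],
    [0,0,10.2],
    [0,0,11.27],
    [0,0,11.27],
    [0,0,11.27],
    [0,0,11.27],
    [0,0,11.27],
    [0,0,11.27],
  ],
)

```text
time: 21.22
eef_pos: [0.5411, 0.267, 0.0962]
tcp_rot: [3.141, 0.003, -0.001]
wrist_force: [-0.1, -0.9, 0.2]
width: 0.0869
finger_force: 0.0
```

carry_out(
  linear=[
    [0,0,0],
    [0,0,0],
    [0,0,0],
    [0,0,0],
    [0,0,0],
    [0,0,0],
    [0,0,0],
  ],
  delta_rot=[
    [0,0,0],
    [0,0,0],
    [0,0,0],
    [0,0,0],
    [0,0,0],
    [0,0,0],
    [0,0,0],
  ],
  hand=1,
)

```text
time: 22.1
eef_pos: [0.5413, 0.2671, 0.0967]
tcp_rot: [3.142, 0.003, 0.0]
wrist_force: [0.2, 0.6, 1.0]
width: 0.0322
finger_force: 29.9
```

carry_out(
  linear=[
    [0,0,-0.3],
    [0,0,-0.7],
    [0.37,0.5,-0.7],
    [0.37,1.07,-0.7],
    [0.37,1.07,-0.7],
    [0.37,1.07,-0.35],
    [0.37,1.07,-0.12],
    [0.37,1.07,0.0],
    [0.37,1.07,0.02],
    [0.37,1.07,0.02],
  ],
  delta_rot=[
    [0,0,0],
    [0,0,0],
    [0,0,0],
    [0,0,0],
    [0,0,0],
    [0,0,0],
    [0,0,0],
    [0,0,0],
    [0,0,0],
    [0,0,0],
  ],
)

```text
time: 23.35
eef_pos: [0.5525, 0.2354, 0.0965]
tcp_rot: [3.142, 0.003, 0.001]
wrist_force: [-1.0, -2.0, 4.7]
width: 0.032
finger_force: 29.9
```

carry_out(
  linear=[
    [0,0,0],
    [0,0,0],
    [0,0,0],
    [0,0,0],
    [0,0,0],
    [0,0,0],
    [0,0,-0.7],
    [0,0,-2],
    [0,0,-3.2],
    [0,0,-3.5],
    [0,0,-3.5],
  ],
  delta_rot=[
    [0,0,0],
    [0,0,0],
    [0,0,0],
    [0,0,0],
    [0,0,0],
    [0,0,0],
    [0,0,0],
    [0,0,0],
    [0,0,0],
    [0,0,0],
    [0,0,0],
  ],
  hand=0,
)

```text
time: 24.72
eef_pos: [0.5526, 0.2351, 0.202]
tcp_rot: [-3.141, -0.003, -0.002]
wrist_force: [-0.6, -1.2, -0.3]
width: 0.0869
finger_force: 0.0
```

carry_out(
  linear=[
    [-1,-0.5,0],
    [-2,-1,0],
    [-3,-1.5,0],
    [-3.97,-1.78,0],
    [-3.97,-1.78,0],
    [-3.97,-1.78,0.5],
    [-3.97,-1.78,1.2],
    [-3.97,-1.78,1.7],
    [-3.97,-1.78,1.7],
    [-3.97,-1.78,1.7],
  ],
  delta_rot=[
    [0,0,-1.7],
    [0,0,-3.4],
    [0,0,-5.1],
    [0,0,-6.8],
    [0,0,-8.5],
    [0,0,-10.2],
    [0,0,-11.27],
    [0,0,-11.27],
    [0,0,-11.27],
    [0,0,-11.27],
  ],
)

```text
time: 25.98
eef_pos: [0.4333, 0.2884, 0.1504]
tcp_rot: [-2.61, -1.749, -0.001]
wrist_force: [-0.1, 0.1, 0.3]
width: 0.0871
finger_force: 0.0
```

```bash
python3 pl.py w8; python3 - <<'E'
from h import *
a,b=load('w7'),load('w8')
def hc(t):
    m=cv2.imread(f'pics/{t}m.png',0);cs=max(cv2.findContours(m,0,1)[0],key=cv2.contourArea);return cv2.minAreaRect(cs)[0]
print(tri([(a,hc('w7')),(b,hc('w8'))]).round(4))
P=cloud(b)
for c,s in brass(b): print(c,s,P[int(c[1]),int(c[0])].round(3))
E
```

```text
[0.4335 0.2885 0.1506] 26.025 joints [ 0.1   0.29 -0.88  1.81  0.24  1.15 -1.25] toolx [3.802e-01 9.249e-01 7.000e-04]
plate [433.3 288.4] [91.6 41.8] 67.62
hole 813 [279.8 206.5] [433.1 287.9] [33.3 18.9] 67.6 centroid [0.4328 0.2875 0.014 ]
[0.4347 0.2925 0.0215]
[197.8  255.84] 85 [0.351 0.272 0.004]
[519.38 274.04] 271 [0.551 0.227 0.107]
[491.5  337.61] 221 [0.489 0.299 0.223]
```

carry_out(
  linear=[
    [0,0,1],
    [0,0,2],
    [0,0,3],
    [0,0,3.6],
    [0,0,4],
    [0,0,4.17],
    [0,0,4.17],
  ],
  delta_rot=[
    [0,0,0],
    [0,0,0],
    [0,0,0],
    [0,0,0],
    [0,0,0],
    [0,0,0],
    [0,0,0],
  ],
)

```text
time: 26.9
eef_pos: [0.4335, 0.2884, 0.0253]
tcp_rot: [2.609, 1.75, 0.001]
wrist_force: [-0.2, 0.8, -0.3]
width: 0.0871
finger_force: 0.0
```

carry_out(
  linear=[
    [0,0,0],
    [0,0,0],
    [0,0,0],
    [0,0,0],
    [0,0,0],
    [0,0,0],
    [0,0,0],
  ],
  delta_rot=[
    [0,0,0],
    [0,0,0],
    [0,0,0],
    [0,0,0],
    [0,0,0],
    [0,0,0],
    [0,0,0],
  ],
  hand=1,
)

```text
time: 27.78
eef_pos: [0.4332, 0.2882, 0.0249]
tcp_rot: [2.609, 1.75, -0.0]
wrist_force: [0.1, 0.8, -0.7]
width: 0.0412
finger_force: 30.0
```

carry_out(
  linear=[
    [0,0,-0.6],
    [0,0,-2],
    [0,0,-3.5],
    [-2,1.1,-4.5],
    [-14.06,7.93,-4.5],
    [-14.06,7.93,-4.5],
    [-14.06,7.93,-4.5],
    [-14.06,7.93,-4.5],
    [-14.06,7.93,-4.5],
    [-14.06,7.93,-4.5],
    [-14.06,7.93,-4.5],
    [-14.06,7.93,-4.5],
    [-14.06,7.93,-4.5],
    [-14.06,7.93,-4.5],
  ],
  delta_rot=[
    [0,0,0],
    [0,0,0],
    [0,0,0],
    [0,0,-0.5],
    [0,0,-1],
    [0,0,-1.5],
    [0,0,-2],
    [0,0,-2.5],
    [0,0,-2.5],
    [0,0,-2.5],
    [0,0,-2.5],
    [0,0,-2.5],
    [0,0,-2.5],
    [0,0,-2.5],
  ],
)

```text
time: 29.52
eef_pos: [0.4936, -0.1907, 0.1605]
tcp_rot: [2.355, 2.078, 0.001]
wrist_force: [-0.3, -0.4, -1.4]
width: 0.0413
finger_force: 30.0
```

```bash
python3 - <<'E'
from h import *
d=grab('wrist','w9');p,r,s=tool();print(p.round(4),s['time'],s['joint_pos'].round(2),s['width'],'toolx',r.as_matrix()[:,0].round(4),np.degrees(np.arctan2(*r.as_matrix()[1::-1,0])))
P=cloud(d)
for c,a in brass(d): print(c,a,P[int(c[1]),int(c[0])].round(4))
E
```

```text
[ 0.4936 -0.1909  0.1604] 29.575 [ 0.82  0.24 -0.6   1.79  0.15  1.16  0.04] 0.041170578093844716 toolx [ 1.246e-01  9.922e-01 -1.000e-04] 82.84496854847752
[170.48 321.19] 201 [ 0.473  -0.1532  0.2318]
[390.69 335.61] 135 [ 0.5216 -0.1622  0.233 ]
[ 28.58 393.27] 118 [-0.4481 -0.9501 -0.708 ]
```

View pics/w9.png

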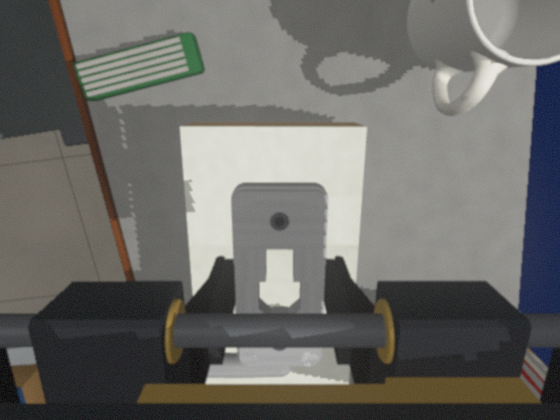

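The view shows the plate held square over the door, its free end at v≈183 and its sides at u≈232 and 327. The door face shows through its hole at about (280,270). I work out its offset in door axes.

```bash
python3 - <<'E'
from h import *
d=load('w9');P=cloud(d);z=.1495
a=np.radians(-97.3);y=np.array([np.cos(a),np.sin(a)]);x=np.array([y[1],-y[0]])
D=lambda u,v,z:(lambda q:np.array([q@x,q@y])*1e3)(onz(d,u,v,z)[:2]-[.4935,-.1922])
g=(P[...,2]>.12)&(P[...,2]<.165);print('z reading',np.median(P[215:250,250:262,2]))
L=[];Rr=[]
for v in range(198,240,3):
    k=np.where(g[v,200:360])[0]+200;L.append(D(k.min()-.5,v,z));Rr.append(D(k.max()+.5,v,z))
L=np.array(L);Rr=np.array(Rr)
for n,E in(('L',L),('R',Rr)): print(n,E[:,0].mean().round(2),'slope deg',np.degrees(np.polyfit(E[:,1],E[:,0],1)[0]).round(2))
T=np.array([D(u,np.where(g[150:240,u])[0].min()+149.5,z) for u in range(245,316,4)]);print('end y',T[:,1].mean().round(2),np.degrees(np.polyfit(T[:,0],T[:,1],1)[0]).round(2))
# hole sides / web end
h=cv2.cvtColor(d['image'],cv2.COLOR_RGB2HSV)
m=(h[...,2]>200).astype(np.uint8)*255;m[:243]=0;m[300:]=0;m[:,:255]=0;m[:,306:]=0
n,l,st,c=cv2.connectedComponentsWithStats(m);print(st[1:])
i=1+np.argmax(st[1:,4]);x0,y0,w,hh=st[i,:4]
print('hole web end',D(x0+w/2,y0-.5,z),D(x0-.5,y0+8,z),D(x0+w-.5,y0+8,z))
E
```

```text
z reading 0.1511879528671472
L 21.64 slope deg -0.45
R -20.1 slope deg -0.03
end y -49.28 0.13
[[ 260  250   39   50 1451]]
hole web end [  0.64124342 -18.15326146] [  9.65161437 -13.97947218] [ -7.93747812 -14.01955762]
```

carry_out(
  linear=[
    [-1.3,0,0],
    [-2.7,0,0],
    [-2.7,0,0],
    [-2.7,0,0],
  ],
  delta_rot=[
    [0,0,0],
    [0,0,0],
    [0,0,0],
    [0,0,0],
  ],
)

```text
time: 30.08
eef_pos: [0.4835, -0.2714, 0.1601]
tcp_rot: [-2.357, -2.077, -0.001]
wrist_force: [-1.0, 0.2, -1.6]
width: 0.0413
finger_force: 30.0
```

```bash
python3 - <<'E'
from h import *
d=grab('wrist','w10');p,r,s=tool();print(p.round(4),s['time'])
a=np.radians(-97.3);y=np.array([np.cos(a),np.sin(a)]);x=np.array([y[1],-y[0]])
DD=lambda d,u,v,z:(lambda q:np.array([q@x,q@y])*1e3)(onz(d,u,v,z)[:2]-[.4935,-.1922])
print('tcp door',(p[:2]-[.4935,-.1922])@x*1e3,(p[:2]-[.4935,-.1922])@y*1e3)
for t in('w9','w10'):
    d=load(t);P=cloud(d)
    for c,ar in brass(d): print(t,c,ar,P[int(c[1]),int(c[0])].round(3),'door',DD(d,*c,.07).round(2))
    h=cv2.cvtColor(d['image'],cv2.COLOR_RGB2HSV)
    m=((h[...,1]<60)&(h[...,2]>110)&(abs(P[...,2]-.058)<.008))
    rows=[v for v in range(60,290) if m[v].sum()>120];v0=rows[0];print(t,'first row',v0)
    L=np.array([DD(d,np.where(m[v])[0].min()-.5,v,.057) for v in range(v0+8,v0+50,3)]);Rr=np.array([DD(d,np.where(m[v])[0].max()+.5,v,.057) for v in range(v0+8,v0+50,3)])
    us=np.where(m[v0+8])[0];T=np.array([DD(d,u,np.where(m[:,u])[0].min()-.5,.057) for u in range(us.min()+10,us.max()-10,5)])
    print(' door L(65)',np.median(L[:,0]).round(2),'R(-55)',np.median(Rr[:,0]).round(2),'end(-64)',np.median(T[:,1]).round(2),'slopes',np.degrees([np.polyfit(L[:,1],L[:,0],1)[0],np.polyfit(Rr[:,1],Rr[:,0],1)[0],np.polyfit(T[:,0],T[:,1],1)[0]]).round(2))
E
```

```text
[ 0.4836 -0.2711  0.1601] 30.125
tcp door -0.22075225089367156 79.47705095908586
w9 [170.48 321.19] 201 [ 0.473 -0.153  0.232] door [79.11 72.29]
w9 [390.69 335.61] 135 [ 0.522 -0.162  0.233] door [-80.99  84.11]
w9 [ 28.58 393.27] 118 [-0.448 -0.95  -0.708] door [194.51 137.06]
w9 first row 125
 door L(65) 65.13 R(-55) -55.45 end(-64) -65.51 slopes [ 0.06 -0.13  0.  ]
w10 [281.6  111.06] 306 [ 0.493 -0.199  0.072] door [-0.75  6.83]
w10 [364.5  226.52] 184 [ 0.544 -0.29   0.042] door [-55.85  80.63]
w10 [126.93 229.33] 43 [ 0.35  -0.282  0.003] door [101.72  82.81]
w10 [168.95 325.96] 123 [ 0.462 -0.234  0.232] door [ 80.38 157.25]
w10 [390.7  335.67] 122 [ 0.511 -0.242  0.234] door [-80.89 165.26]
w10 [ 24.81 379.36] 169 [-0.451 -0.97  -0.705] door [194.44 204.66]
w10 [261.86 380.39] 178 [ 0.443 -0.443  0.014] door [ 13.74 205.35]
w10 first row 60
 door L(65) 65.14 R(-55) -55.48 end(-64) -55.65 slopes [ 0.02 -0.06  0.05]
```

View pics/w10.png

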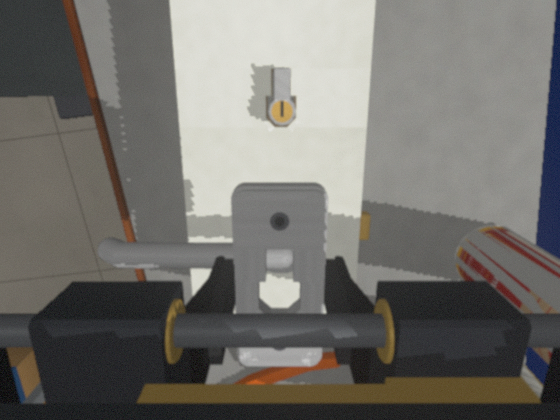

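The view from the +y side shows the cylinder's brass at (281.6,111), giving (-0.75,6.8) in door axes. So the cylinder's centre is about (-0.7,-1.2), and the plate needs about -1.2 mm in x and -0.4 mm in y. I go back and lower to just above the cylinder.

carry_out(
  linear=[
    [1.4,0.04,0],
    [2.71,0.04,0],
    [2.71,0.04,0],
    [2.71,0.04,0.8],
    [2.71,0.04,1.6],
    [2.71,0.04,2.1],
    [2.71,0.04,2.15],
    [2.71,0.04,2.15],
  ],
  delta_rot=[
    [0,0,0],
    [0,0,0],
    [0,0,0],
    [0,0,0],
    [0,0,0],
    [0,0,0],
    [0,0,0],
    [0,0,0],
  ],
)

```text
time: 31.12
eef_pos: [0.4951, -0.1922, 0.0961]
tcp_rot: [2.357, 2.076, 0.001]
wrist_force: [0.4, 0.4, -2.0]
width: 0.0415
finger_force: 30.0
```

```bash
python3 - <<'E'
from h import *
d=grab('wrist','w11');p,r,s=tool();print(p.round(4),s['time'],s['wrist_force'])
a=np.radians(-97.3);y=np.array([np.cos(a),np.sin(a)]);x=np.array([y[1],-y[0]])
q=p[:2]-[.4935,-.1922];print('tcp door',q@x*1e3,q@y*1e3)
im=cv2.imread('pics/w11.png')[170:320,200:360];cv2.imwrite('pics/w11c.png',cv2.resize(im,None,fx=4,fy=4,interpolation=cv2.INTER_CUBIC))
E
```

```text
[ 0.4952 -0.1924  0.0963] 31.175 [-1.10852396 -0.47359596 -1.45093996]
tcp door -1.685606132497761 -0.06120581470327581
```

View pics/w11c.png

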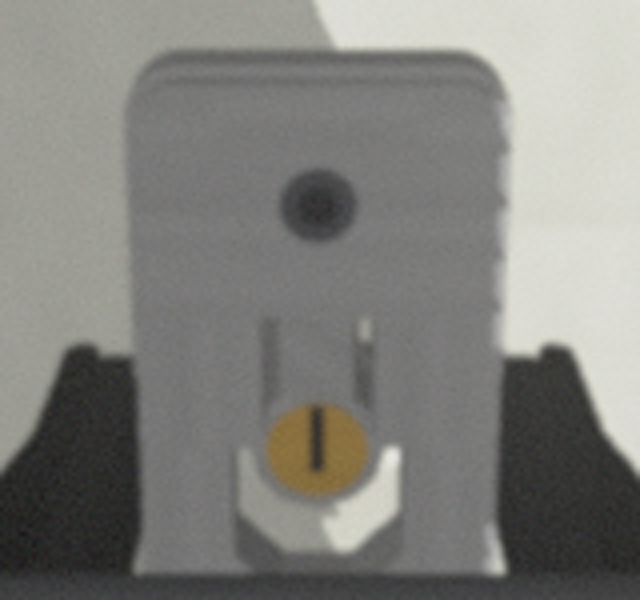

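The close view is from just above the cylinder. The brass at (279,282) is centred sideways in the plate's hole, whose sides are at u≈260 and 300. I check the offset along the long axis by casting the points. That was my twelfth picture, two over the limit, so I use numbers only from here.

```bash
python3 - <<'E'
from h import *
d=load('w11');P=cloud(d)
a=np.radians(-97.3);y=np.array([np.cos(a),np.sin(a)]);x=np.array([y[1],-y[0]])
D=lambda u,v,z:((lambda q:np.array([q@x,q@y])*1e3)(onz(d,u,v,z)[:2]-[.4935,-.1922])).round(2)
zt=.0963-.0109;c=lambda X,Y:(200+X/4,170+Y/4)
b=[k for k in brass(d) if 250<k[0][0]<300 and k[0][1]<300];print('brass',b,D(*b[0][0],.07))
print('hole barrel end top',D(*c(319,570),zt),'bottom',D(*c(319,553),zt-.01),'web end top',D(*c(318,317),zt))
print('hole sides',D(*c(237,455),zt),D(*c(402,455),zt),'web sides',D(*c(262,340),zt),D(*c(376,340),zt))
print('outer end top',D(*c(319,82),zt),'bottom',D(*c(319,52),zt-.01),'screw',D(*c(318,205),zt))
E
```

```text
brass [(array([278.75, 282.59]), np.int32(315))] [-0.68  7.86]
hole barrel end top [-1.17 15.38] bottom [-1.18 19.32] web end top [ -1.05 -17.04]
hole sides [8.28 0.19] [-10.73   0.19] web sides [  5.24 -14.24] [ -7.56 -14.24]
outer end top [ -1.15 -44.09] bottom [ -1.16 -45.01] screw [ -1.05 -30.27]
```

carry_out(
  linear=[
    [0.037,-0.013,0],
    [0.037,-0.013,0.08],
    [0.037,-0.013,0.15],
    [0.037,-0.013,0.22],
    [0.037,-0.013,0.28],
    [0.037,-0.013,0.28],
  ],
  delta_rot=[
    [0,0,0],
    [0,0,0],
    [0,0,0],
    [0,0,0],
    [0,0,0],
    [0,0,0],
  ],
)

```text
time: 31.92
eef_pos: [0.4943, -0.191, 0.0869]
tcp_rot: [-2.358, -2.076, 0.0]
wrist_force: [-0.3, -0.0, -1.2]
width: 0.0416
finger_force: 30.0
```

carry_out(
  linear=[
    [0,0,0.08],
    [0,0,0.16],
    [0,0,0.24],
    [0,0,0.29],
    [0,0,0.29],
  ],
  delta_rot=[
    [0,0,0],
    [0,0,0],
    [0,0,0],
    [0,0,0],
    [0,0,0],
  ],
)

```text
time: 32.55
eef_pos: [0.4943, -0.191, 0.0782]
tcp_rot: [-2.358, -2.076, 0.0]
wrist_force: [0.1, -0.4, -1.1]
width: 0.0411
finger_force: 30.0
```

carry_out(
  linear=[
    [0,0,0.01],
    [0,0,0.01],
  ],
  delta_rot=[
    [0,0,0],
    [0,0,0],
  ],
)

```text
time: 32.8
eef_pos: [0.4944, -0.1911, 0.0781]
tcp_rot: [2.358, 2.076, 0.0]
wrist_force: [-1.1, -0.6, -1.5]
width: 0.0412
finger_force: 30.0
```

carry_out(
  linear=[
    [0,0,0],
    [0,0,0],
    [0,0,0],
    [0,0,0],
    [0,0,0],
    [0,0,0],
    [0,0,-0.6],
    [0,0,-2],
    [0,0,-4],
    [0,0,-4.5],
    [0,0,-4.5],
    [0,0,-4.5],
    [0,0,-4.5],
  ],
  delta_rot=[
    [0,0,0],
    [0,0,0],
    [0,0,0],
    [0,0,0],
    [0,0,0],
    [0,0,0],
    [0,0,0],
    [0,0,0],
    [0,0,0],
    [0,0,0],
    [0,0,0],
    [0,0,0],
    [0,0,0],
  ],
  hand=0,
)

```text
time: 34.42
eef_pos: [0.4937, -0.1908, 0.2117]
tcp_rot: [-2.356, -2.075, 0.001]
wrist_force: [-0.3, -0.3, -0.5]
width: 0.0867
finger_force: 0.0
```

```bash
python3 - <<'E'
from h import *
d=grab('wrist','w12');p,r,s=tool();print(p.round(4),s['time'],s['wrist_force'].round(1))
P=cloud(d);a=np.radians(-97.3);y=np.array([np.cos(a),np.sin(a)]);x=np.array([y[1],-y[0]])
q=P[...,:2]-[.4935,-.1922];X=q@x*1e3;Y=q@y*1e3
h=cv2.cvtColor(d['image'],cv2.COLOR_RGB2HSV)
for c,ar in brass(d):
    if abs(c[0]-280)<40: print(c,ar,P[int(c[1]),int(c[0])].round(4))
for yy in (-40,-30,-22,22,30,40):
    print(yy,[(np.median(P[...,2][(abs(X-xx)<4)&(abs(Y-yy)<3)&(d['range_z']>0)]).round(4)) for xx in(-15,-8,0,8,15)])
print('door z',np.median(P[...,2][(abs(X-40)<8)&(abs(Y)<20)]),np.median(P[...,2][(abs(X+40)<8)&(abs(Y)<20)]))
m=((P[...,2]>.063)&(P[...,2]<.08)&(abs(X)<35)&(abs(Y)<58)).astype(np.uint8)*255
m=cv2.morphologyEx(m,cv2.MORPH_OPEN,np.ones((5,5)));r,w=rect(m,d,.067);print(r)
w4=load('top0');t=grab('top','t2');sc=grab('scene','s12')
for n,b in (('old on pad',(.552,.235)),('c60',(.5,.139)),('c80',(.545,.038))):
    Q=np.concatenate([cloud(k)[k['range_z']>0] for k in(t,sc)]);k=Q[np.hypot(Q[:,0]-b[0],Q[:,1]-b[1])<.025];print(n,np.percentile(k[:,2],[50,95,99]).round(3))
E
```

```text
[ 0.4939 -0.1909  0.2119] 34.475 [-0.   0.7  0.2]
[281.41 214.18] 146 [ 0.493  -0.1987  0.0726]
-40 [np.float64(0.0684), np.float64(0.0683), np.float64(0.0684), np.float64(0.0681), np.float64(0.0682)]
-30 [np.float64(0.2813), np.float64(0.2813), np.float64(0.2814), np.float64(0.2813), np.float64(0.2813)]
-22 [np.float64(0.2916), np.float64(0.2918), np.float64(0.2917), np.float64(0.2909), np.float64(0.0682)]
22 [np.float64(0.0683), np.float64(0.0683), np.float64(0.0684), np.float64(0.0683), np.float64(0.0684)]
30 [np.float64(0.0683), np.float64(0.0684), np.float64(0.0687), np.float64(0.0683), np.float64(0.0685)]
40 [np.float64(0.0684), np.float64(0.0685), np.float64(0.0683), np.float64(0.0683), np.float64(0.0684)]
door z 0.2068441058279624 0.22476193427735544
((493.79132080078125, -190.85984802246094), (91.37171173095703, 41.808929443359375), 82.68521118164062)
old on pad [0.033 0.106 0.108]
c60 [0.004 0.064 0.067]
c80 [0.024 0.085 0.088]
```

The plate lies flat, reading 0.0682–0.0687 all over against 0.067 plus the known bias. It is square to the door (82.69° against 82.7°), and the cylinder is still home. The old cylinder stands on the pad, and the other two are where they were.

```bash
python3 -c "
from workcell import hand_in; print(hand_in())"
```

```text
the job is handed in; nothing more can be done
None
```

The job is handed in at about 34 s: the old cylinder stands on the pad, cylinder_70 is home, the cover plate is flat and square, and the other two cylinders were left untouched, but I viewed 12 pictures against the limit of 10.

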